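# Fit the flatted spindle handle into the rotary switch by feel

## Task

Take the handle with the flat-sided (rectangular) shaft from the stand and fit it into the rotary switch: put the shaft down the collar of the switch box, feel for the hidden matching socket, and push it fully home until the handle's flange sits on the collar. Finish with the handle turned so that its grip bar lies in line with the two ridges on the box lid, and let go. Leave the handle with the round shaft in the stand, and do not disturb the multimeter and the solder spool.

Things in the scene. Friction and masses are not known exactly. Their poses are not given: they have to be found in the camera images.
- flat_spindle: Handle with a flat-sided steel shaft, hanging upright by its flange in one of the stand's two holes. Origin: centre of the flange's underside, z up. Black flange: diameter 40 mm, z 0 to 8 mm. On it a black grip bar: 72 mm along x, 16 mm thick along y, z 8 to 44 mm. About 0.15 kg.
- shaft_end (a point): Centre of the lower end of the flat-sided shaft, 61.5 mm below the flange's underside. The shaft's section is a rectangle, 18 mm along the handle's x (the way the grip bar points) by 11 mm along its y; 21.1 mm across the corners.
- round_spindle: The other handle in the stand, the same but with a round shaft of 16 mm diameter, same length. It stays where it is (at most 30 mm of shift allowed).
- spindle_stand: Fixed aluminium stand, 80 x 212 mm, open at front and back, 86 mm high; the handles' flanges rest on its top plate over two holes of 25 mm diameter, 50 mm either side of the middle along its y; which handle hangs in which hole varies. Origin: centre of its underside, z up.
- switch_box: Fixed grey box of the rotary switch, 96 x 156 mm (long side along its y), lid top 58 mm high; a round steel collar, 48 mm outside diameter, rises from the middle of the lid to 80 mm. Two low dark ridges (6 x 36 mm, 3.5 mm high) lie on the lid either side of the collar along the box's y axis. Origin: centre of its underside, z up.
- collar_rim (a point): Centre of the collar's mouth, 80 mm above the bench: round bore of 23.4 mm diameter, straight down to 30 mm below the rim. Axes are those of the switch box: y along the ridges, z up.
- rotor_face (a point): Point on the collar's axis, 34 mm below its rim, at the top face of the hidden steel rotor. Its rectangular socket is 20 x 13 mm, 29 mm deep, sharp-edged. A shaft standing on the face has its flange 27.5 mm above the rim; it drops in only when centred to about 1 mm and turned to within 5 to 8 degrees of the socket. Fully home, the flange rests on the collar and the shaft's end hangs free.
- rotor_axis (a point): Point on the rotor's axis, 17 mm above the bench. The rotor's angle is not reported: the socket's long side starts turned 17 to 103 degrees anticlockwise, seen from above, from the ridges (half a turn looks the same). It is stiff (0.2 N m): it stays put under a shaft turned on its face with a light push (to 10 N); with the shaft in the socket it turns along, both ways, no stops, and stays.
- multimeter: Hand multimeter, 154 x 78 x 44 mm, lying on the bench behind the work; bystander, not to be moved by more than 30 mm.
- solder_spool: Spool of solder, 58 mm diameter, 36 mm high, standing on the bench in front of the work; bystander, not to be moved by more than 30 mm.
There are look-alikes about, which are no part of the job. What is shaped like the flat_spindle but blue or purple is not meant.

How it is judged:
By the outcome, as a careful person would: the job done as asked, in the order asked, and still so for the second after the job is handed in, with the robot touching nothing.
It also fails if it takes over 64 s, if anything falls off the work surface, if the arm or the gripper's body presses on something with over 40 N, if the wrist force passes 120 N, or if a joint passes its speed limit or range.

## Robot

A 6-joint arm with a two-finger parallel gripper is mounted at the origin on a cart in front of the work surface, level with it; the furniture and walls round the work are solid. World frame = base frame: x ahead of the robot, y to its left, z up, the work surface at z = 0. Lengths are in m, angles in rad, forces in N, time in s.
With the tool pointing down it reaches from about 0.375 to 0.925 m from the base axis. Payload 5.7 kg.
Tool frame: the origin (TCP) lies at the very end of the fingers, on their centre line; the grasp point (between the pads) lies 19 mm behind it; z points along the fingers, y is the line along which they close (so a half turn about z gives the same grasp; the last joint's range is limited). The gripper opens to 88 mm and grips with 3 to 60 N. Pads are 20 mm wide; open, the fingers measure 115 mm over their backs; the gripper's body (75 mm by 178 mm) begins 61 mm behind the grasp point.
Start: joints at [-0.115, 0.359, 1.51, -0, 1.272, -0.115], TCP at [0.6, -0, 0.223] pointing down, gripper open.
Joint ranges: [-2.97, 2.97], [-1.01, 2.36], [0.21, 2.38], [-0.96, 4.11], [0.2, 2.71], [-2.98, 2.98]. Speed limits (rad/s): [2.39, 2.39, 3.14, 3.14, 3.14, 3.14].

## Interface

Orientations are given as a 3x3 rotation matrix whose columns are the frame's x, y, z axes.
In Python, from plant import manip gives the robot as it stands.
- The arm moves only by the shell command python3 -m inch 'ROWS'. ROWS is JSON, one flat list of numbers, 5 for each row, row after row: the shift along the tool's x, y, z in mm, then the turn about the tool's z in rad, then the finger opening in mm, from 0 to 87.8. In form: [dx, dy, dz, turn, jaw, dx, dy, dz, turn, jaw, ...]. A call has 1 to 12 rows; each row shifts and turns the commanded pose from where the row before left it, along the tool's axes as they then stand; what a row does not reach is not made up. A row lasts 1/10 s, in which the tool goes at most 50 mm and 8.59 degrees, less where a joint would pass 70% of its speed; a pose out of reach is approached as far as the arm can. A call is refused whole if a number of a shift passes 50 or a number of a turn 0.15, either way. A call with a gripper value outside its range is refused whole. The fingers move at their own pace and stop on an object; the grip force is fixed at half the most. Time passes only in rows, so rows that do not move let the fingers close. It gives the time, the measured TCP pose, the force, the opening and the grip force at its end, in the units of the state.
- manip.get_obs(): the state, without advancing time (a new reading comes with each control period).
- manip.read_camera(name): name is "scene" or "side" or "wrist"; returns a dict with "frame" (400x640x3 uint8, red, green, blue), "range_z" (400x640 float32, m along the optical axis (not along the pixel's ray), 0 where there is no reading), "fx", "fy", "cx", "cy" (pixels), "dist_coeffs" ([k1, k2, p1, p2, k3] as OpenCV has them; the pictures are not rectified), "R" (3x3) and "t" (3): a world point X has camera coordinates R X + t. Camera axes: x right, y down, z forward; pixel columns grow to the right and rows downward; lengths in m; the calibration is good to about 2 mm. A picture is of the moment at which its call begins.
- manip.finish_job(): hands the job in; it is judged then, once.
The state is a dict: "time": time; "qpos": joint angles; "joint_vel": joint speeds; "effort": joint torques, N m; "tcp_pos": TCP position; "eef_rot": TCP orientation; "force": force on the tool from outside, world axes, zero at the start; "wrist_torque": the same for the moment, N m; "gripper_width": opening from 0.0 (shut) to 1.0 (fully open); "grasp_force": force on a finger pad.
Only numpy, scipy, OpenCV 4.12 (cv2) and the standard library are available. Lean on these libraries where they do the work, as an engineer would, in place of code of your own. Each camera call takes 0.05 s, during which the arm holds its last target. There are 200 camera calls.

## Working session

There is one attempt and no reset: what is moved stays moved. The work goes in short steps, Python scripts to look and compute and a shell command to move; the robot and the scene stay as the last step left them, time stands still between calls to the robot, and variables do not carry over. Pictures are saved under pics/ and viewed, at most 10 in all, crops included, and the job is handed in when it is done.

```bash
mkdir -p pics; ls
cat > h.py <<'E'
import numpy as np, cv2
from plant import manip
def cam(n):
    c=manip.read_camera(n); K=np.array([[c['fx'],0,c['cx']],[0,c['fy'],c['cy']],[0,0,1]]);c['K']=K
    return c
def save(c,f): cv2.imwrite('pics/'+f,c['frame'][:,:,::-1])
def cloud(c):
    v,u=np.mgrid[0:400,0:640]
    p=cv2.undistortPoints(np.stack([u,v],-1).reshape(-1,1,2).astype(np.float32),c['K'],np.array(c['dist_coeffs'])).reshape(400,640,2)
    z=c['range_z']; X=np.dstack([p[...,0]*z,p[...,1]*z,z])
    W=(X-np.array(c['t']))@np.array(c['R']); W[z==0]=np.nan
    return W
def st():
    o=manip.get_obs(); print({k:np.round(v,4).tolist() for k,v in o.items() if k in('time','tcp_pos','eef_rot','force','wrist_torque','gripper_width','qpos')})
E
python3 - <<'E'
from h import *
import pickle
cs={n:cam(n) for n in('scene','side','wrist')}
for n in cs: save(cs[n],n+'0.png')
pickle.dump(cs,open('c0.pkl','wb'))
st()
E
```

```text
pics
{'time': 0.15, 'qpos': [-0.1151, 0.3593, 1.5112, 0.0, 1.2725, -0.1151], 'tcp_pos': [0.5995, 0.0001, 0.222], 'eef_rot': [[-0.0, 1.0, -0.0014], [1.0, 0.0, 0.0002], [0.0002, -0.0014, -1.0]], 'force': [-1.0934, 1.126, -0.5564], 'wrist_torque': [-0.0408, 0.05, 0.0183], 'gripper_width': 1.0022}
```

View pics/scene0.png

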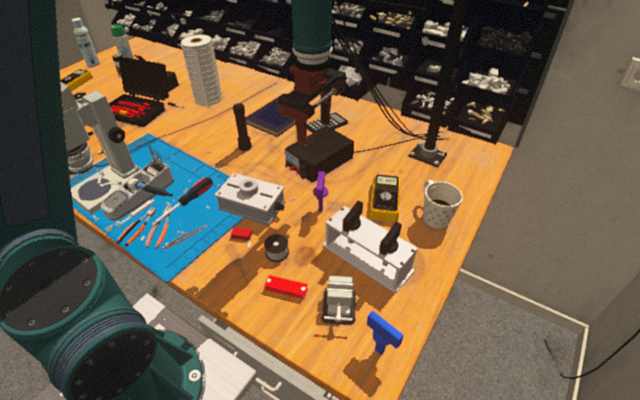

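View pics/side0.png

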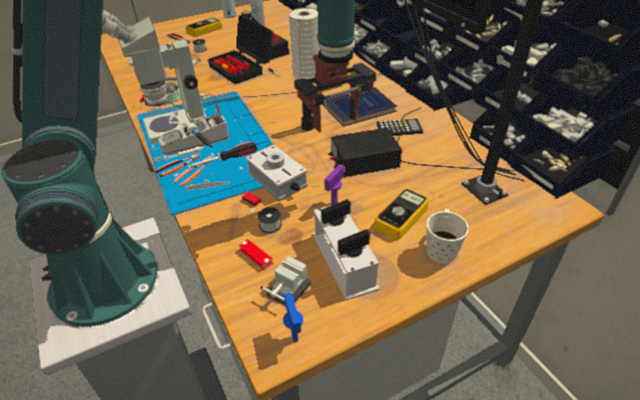

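The scene view shows the switch box at (253,195), the stand at (370,245), and black handles at (352,217) and (391,238). The side view shows the same stand at (345,250) and the box at (277,170). Next I'll zoom in and measure.

Run:
```python
from h import *
import pickle
cs=pickle.load(open('c0.pkl','rb'))
a=cs['scene']['frame'][185:295,310:430]; b=cs['side']['frame'][190:300,305:385]
im=np.hstack([cv2.resize(a,None,fx=4,fy=4,interpolation=2),cv2.resize(b,None,fx=4,fy=4,interpolation=2)])
print(im.shape); cv2.imwrite('pics/crop1.png',im[:,:,::-1])
for n,roi in(('scene',{'box':(160,230,205,300),'stand':(190,295,310,430)}),('side',{'box':(130,215,235,315),'stand':(190,300,305,385)})):
    W=cloud(cs[n])
    for k,(r0,r1,c0,c1) in roi.items():
        P=W[r0:r1,c0:c1].reshape(-1,3); F=cs[n]['frame'][r0:r1,c0:c1].reshape(-1,3)
        zs=dict(box=[(.054,.060),(.076,.084)],stand=[(.082,.089),(.09,.098),(.126,.136)])[k]
        for lo,hi in zs:
            m=(P[:,2]>lo)&(P[:,2]<hi)
            if k=='stand' and lo>.1:
                for s in (0,1):
                    pass
            Q=P[m]; 
            if len(Q)<5: print(n,k,lo,len(Q));continue
            (c,sz,an)=cv2.minAreaRect((Q[:,:2]*1000).astype(np.float32))
            print(n,k,lo,hi,len(Q),np.median(Q[:,2]).round(4),'rect',np.round(c,1),np.round(sz,1),round(an,1))
            if lo>.1:
                _,lab,cen=cv2.kmeans((Q[:,:2]*1000).astype(np.float32),2,None,(3,50,.01),5,0)
                for s in(0,1):
                    q=(Q[lab.ravel()==s,:2]*1000).astype(np.float32);print('   bar',len(q),cv2.minAreaRect(q))
```

```text
(440, 800, 3)
scene box 0.054 0.06 968 0.0586 rect [545.8 144. ] [213.2 154.4] 10.2
scene box 0.076 0.084 157 0.0806 rect [488.2 133.1] [44.5 44.9] 87.7
scene stand 0.082 0.089 1617 0.0865 rect [ 533.4 -217.9] [230.7 278.4] 35.4
scene stand 0.09 0.098 198 0.0945 rect [ 532.  -212.4] [217.4 272.2] 34.1
scene stand 0.126 0.136 377 0.1302 rect [ 498.4 -210.4] [121.5  70.6] 82.4
   bar 178 ((505.42645263671875, -160.94554138183594), (70.94618225097656, 16.465194702148438), 1.6912105083465576)
   bar 199 ((492.09521484375, -260.388427734375), (15.504474639892578, 70.77428436279297), 87.7667236328125)
side box 0.054 0.06 761 0.0584 rect [491.3 132.6] [ 98.2 158.6] 10.6
side box 0.076 0.084 140 0.0802 rect [476.1  27. ] [265.7  46.9] 82.3
side stand 0.082 0.089 1167 0.0865 rect [ 501.5 -211.5] [204.8  72.8] 82.2
side stand 0.09 0.098 199 0.094 rect [ 497.2 -214.7] [195.   67.3] 83.6
side stand 0.126 0.136 411 0.1302 rect [ 501.  -211.2] [127.1  71.3] 81.9
   bar 188 ((507.7488098144531, -162.9884033203125), (71.81184387207031, 18.656368255615234), 3.8621556758880615)
   bar 223 ((493.2637634277344, -262.23944091796875), (18.127838134765625, 71.18850708007812), 88.99198913574219)
```

View pics/crop1.png

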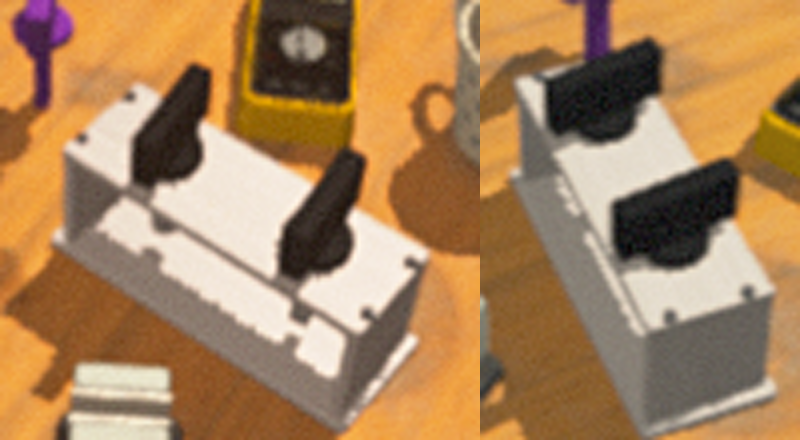

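The crop shows both black handles on the stand, but the shafts below the plate are almost hidden. I'll check the depth points inside the stand and see what the wrist view offers.

Run:
```python
from h import *
import pickle
cs=pickle.load(open('c0.pkl','rb'))
for n,c0 in(('scene',[(505.4,-161),(492.1,-260.4)]),('side',[(507.7,-163),(493.2,-262.2)])):
    W=cloud(cs[n])*1000
    C=-np.array(cs[n]['R']).T@np.array(cs[n]['t']); print(n,'cam',C.round(3))
    for c in c0:
        d=np.hypot(W[...,0]-c[0],W[...,1]-c[1]); m=(d<13)&(W[...,2]>15)&(W[...,2]<82)
        for r,q in np.argwhere(m)[:25]: print(c,r,q,(W[r,q]-[c[0],c[1],0]).round(1),cs[n]['frame'][r,q])
c=cs['wrist']; print('wristcam',(-np.array(c['R']).T@np.array(c['t'])).round(3),np.array(c['R'])[2].round(2),c['fx'])
```

```text
scene cam [-0.028 -0.425  0.734]
(505.4, -161) 239 348 [-5.1  3.7 37.8] [138 122 110]
(505.4, -161) 240 348 [-6.4  2.9 36.1] [142 122 113]
(505.4, -161) 240 349 [-8.  -0.5 39.8] [99 87 76]
(505.4, -161) 241 347 [-1.6  7.8 24.5] [218 197 180]
(505.4, -161) 241 348 [-6.4  2.7 32.5] [152 135 121]
(505.4, -161) 241 349 [-5.8  0.4 33.3] [106  91  83]
(505.4, -161) 241 350 [-4.7 -1.7 33.6] [92 80 73]
(505.4, -161) 241 351 [-4.7 -4.3 35.3] [85 74 67]
(505.4, -161) 242 348 [-6.3  2.6 28.8] [186 166 148]
(505.4, -161) 242 349 [-6.3 -0.1 30.5] [134 119 104]
(505.4, -161) 242 350 [-4.  -1.5 29.1] [111  97  84]
(505.4, -161) 242 351 [-4.  -4.1 30.8] [107  93  86]
(505.4, -161) 242 352 [-2.  -5.8 29.8] [113  98  87]
(505.4, -161) 243 349 [-6.7 -0.4 27.5] [204 182 166]
(505.4, -161) 243 350 [-6.4 -2.9 28.7] [181 158 145]
(505.4, -161) 243 351 [-5.  -4.8 28.5] [180 158 142]
(505.4, -161) 243 352 [-3.4 -6.7 28.1] [192 170 155]
(492.1, -260.4) 261 383 [-5.6  4.9 37.1] [132 118 105]
(492.1, -260.4) 261 384 [-6.2  2.3 39.6] [102  86  78]
(492.1, -260.4) 262 382 [-8.   6.  35.3] [206 184 168]
(492.1, -2
[... 422 characters left out ...]
]
(492.1, -260.4) 263 386 [-7.6 -3.5 37.8] [103  90  83]
(492.1, -260.4) 263 387 [-3.6 -4.5 34. ] [108  94  83]
(492.1, -260.4) 264 382 [-5.9  5.9 25.6] [197 171 156]
(492.1, -260.4) 264 383 [-7.6  3.  29.6] [133 110 100]
(492.1, -260.4) 264 384 [-7.3  0.8 30.7] [100  85  77]
(492.1, -260.4) 264 385 [-6.7 -1.3 31.6] [91 83 74]
(492.1, -260.4) 264 386 [-8.1 -4.1 35.2] [97 86 81]
(492.1, -260.4) 264 387 [-2.2 -4.5 28.7] [165 150 131]
(492.1, -260.4) 265 384 [-6.   0.8 25.5] [162 139 128]
(492.1, -260.4) 265 385 [-7.9 -2.1 29.8] [127 114 103]
(492.1, -260.4) 265 386 [-6.8 -4.1 29.9] [136 114 105]
side cam [ 0.122 -0.827  0.832]
wristcam [0.6   0.084 0.383] [-0.   -0.3  -0.95] 289.16298849998014
```

View pics/wrist0.png

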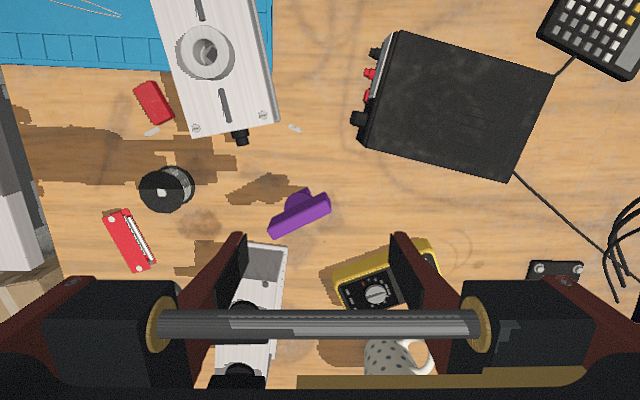

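The wrist view shows the collar at (205,52), with its ridges at (200,8) and (225,105), plus the spool and the purple look-alike. The depth profile suggests the handle at y≈-0.26 is the flat one. I'll check that with averaged depth, and measure the collar from the wrist and side cameras.

Run:
```python
from h import *
import pickle
from scipy.optimize import least_squares
cs=pickle.load(open('c0.pkl','rb'))
def circ(P):
    f=lambda p:np.hypot(P[:,0]-p[0],P[:,1]-p[1])
    (c,r)=cv2.minEnclosingCircle((P[:,:2]*1000).astype(np.float32)); return np.round(c,1),round(r,1)
for n,(r0,r1,c0,c1) in dict(wrist=(10,95,165,245),side=(140,185,250,300),scene=(170,210,230,275)).items():
    W=cloud(cs[n]);P=W[r0:r1,c0:c1].reshape(-1,3);P=P[(abs(P[:,2]-.081)<.005)];print(n,'rim',len(P),np.median(P[:,2]).round(4),circ(P))
W=cloud(cs['wrist']);P=W[0:140,150:285].reshape(-1,3);P=P[abs(P[:,2]-.0585)<.004]
print('lid wrist',cv2.minAreaRect((P[:,:2]*1000).astype(np.float32)))
# ridges z~.0615 dark
F=cs['wrist']['frame'];g=F.max(2);w=W*1000
m=(g<110)&(abs(W[...,2]-.060)<.004)&(abs(w[...,0]-489)<30)&(abs(w[...,1]-133)<75)&(np.hypot(w[...,0]-489,w[...,1]-133)>30)
P=w[m][:,:2];print('ridge',len(P))
if len(P)>8: print(P.min(0),P.max(0),cv2.fitLine(P.astype(np.float32),2,0,.01,.01).ravel())
# averaged scene depth of shafts
Ws=np.nanmedian([cloud(cam('scene')) for _ in range(14)],0)*1000
for c in((505.4,-161),(492.1,-260.4)):
    v=np.array([c[0]+28,c[1]+425]);v/=np.hypot(*v);p=np.array([-v[1],v[0]])
    d=Ws[...,:2]-c; m=(np.hypot(*np.moveaxis(d,-1,0))<13)&(Ws[...,2]>24)&(Ws[...,2]<80)
    q=d[m]; L=sorted(zip((q@p).round(1),(q@v).round(1),Ws[m][:,2].round(0)));print(c,[tuple(map(float,l)) for l in L])
```

```text
wrist rim 1593 0.0787 (array([490.5, 132.9]), 23.9)
side rim 140 0.0802 (array([490.5, 132.6]), 27.0)
scene rim 158 0.0807 (array([487.3, 134.4]), 25.2)
lid wrist ((491.53106689453125, 124.62455749511719), (95.277099609375, 137.52032470703125), 10.665349960327148)
ridge 266
[477.44257566  66.92009512] [504.6960757 182.9458762] [ 1.80535182e-01 -9.83568549e-01  4.92394714e+02  1.22963646e+02]
(505.4, -161) [(-4.5, -5.5, 27.0), (-4.3, -5.2, 31.0), (-2.1, -6.8, 29.0), (-1.9, -5.9, 31.0), (-1.8, -6.7, 36.0), (0.2, -6.9, 29.0), (0.4, -6.3, 32.0), (0.6, -7.0, 36.0), (2.6, -6.5, 28.0), (2.8, -6.2, 31.0), (2.9, -5.9, 34.0), (3.1, -5.9, 38.0), (5.1, -3.7, 28.0), (5.3, -4.1, 32.0), (5.4, -5.1, 37.0), (5.6, -3.7, 39.0), (7.7, 0.0, 27.0)]
(492.1, -260.4) [(-3.6, -3.6, 29.0), (-3.2, -5.2, 35.0), (-1.8, -8.0, 30.0), (-1.4, -8.2, 34.0), (-1.0, -8.2, 38.0), (-0.6, -8.6, 42.0), (0.3, -7.4, 29.0), (0.7, -7.8, 33.0), (1.1, -7.6, 36.0), (1.5, -8.1, 40.0), (2.5, -7.2, 28.0), (2.9, -6.2, 30.0), (3.3, -6.2, 34.0), (3.7, -6.5, 38.0), (4.1, -6.7, 41.0), (5.1, -5.9, 29.0), (5.5, -6.4, 33.0), (5.9, -6.1, 36.0), (6.3, -5.8, 40.0), (7.3, -5.4, 28.0), (7.7, -4.8, 30.0), (8.1, -5.1, 34.0)]
```

```bash
python3 -m inch '[-24,-12,0,-0.15,87.8, -28,-12,0,-0.15,87.8,-28,-10,0,-0.15,87.8]'
```

```text
time: 1.15
tcp_pos: [0.5781, -0.0836, 0.2227]
eef_rot: [[-0.442, 0.897, -0.001], [0.897, 0.442, 0.0], [0.0, -0.001, -1.0]]
force: [0.0, -0.1, -0.7]
gripper_width: 0.998
grasp_force: 0.0
```

Handle B at (493,-261) has a planar face with a corner, so it is the flat one. Handle A shows a symmetric round profile. The collar is at (490.5,132.8), and the ridges point at about 100.5°. I'll move to a viewing pose over B.

```bash
python3 -m inch '[-18.7,-11.9,0,-0.15,87.8,-16.6,-14.6,0,-0.15,87.8,-14.4,-16.8,0,-0.15,87.8,-11.5,-18.9,0,-0.15,87.8,-8.6,-20.4,0,-0.15,87.8,-5.6,-21.4,0,-0.15,87.8,-2.2,-22,0,-0.15,87.8,1,-22,0,-0.036,87.8,0,0,0,0,87.8]'
cat > w.py <<'E'
from h import *
import sys
c=cam('wrist'); save(c,sys.argv[1]); W=cloud(c)*1000; o=manip.get_obs(); st()
m=(W[...,2]>123)&(W[...,2]<137)&(np.hypot(W[...,0]-493,W[...,1]+261)<50)&(c['frame'].max(2)<110)
P=W[m]; print(len(P),np.median(P[:,2]),cv2.minAreaRect(P[:,:2].astype(np.float32)))
E
python3 w.py w1.png
```

```text
time: 2.05
tcp_pos: [0.558, -0.2614, 0.2226]
eef_rot: [[-0.999, 0.037, 0.0], [0.037, 0.999, -0.001], [-0.0, -0.001, -1.0]]
force: [0.2, 0.9, -0.4]
gripper_width: 0.999
grasp_force: 0.0
{'time': 2.1, 'qpos': [-0.548, 0.381, 1.4756, 0.0001, 1.2851, -2.0812], 'tcp_pos': [0.558, -0.2598, 0.2225], 'eef_rot': [[-0.9993, 0.0376, 0.0], [0.0376, 0.9993, 0.0001], [0.0, 0.0001, -1.0]], 'force': [0.2598, -0.0737, -0.0641], 'wrist_torque': [0.0679, -0.0535, -0.001], 'gripper_width': 1.002}
1495 128.4661385343114 ((493.5724182128906, -260.68450927734375), (15.797351837158203, 70.62104034423828), 88.28704071044922)
```

View pics/w1.png

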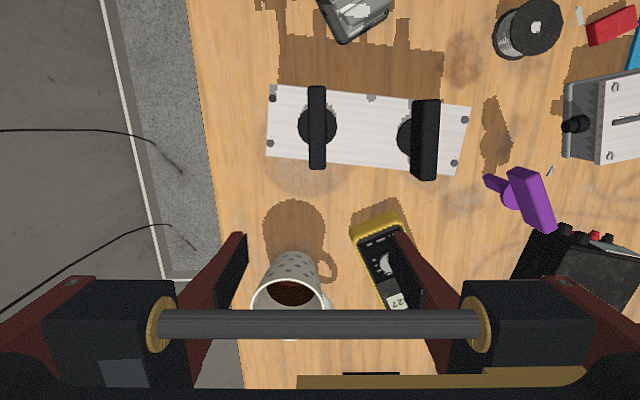

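The wrist view shows the flat handle at (317,127) and the round one at (425,140). The bar centre is (493.6,-260.7) at 178.3°, and its height bias matches the collar's. I'll descend around it and grip.

```bash
python3 -m inch '[22,-1.1,0,-0.008,87.8,22,-1.1,0,0,87.8,20.4,-1.1,0,0,87.8,0,0,25,0,87.8,0,0,25,0,87.8,0,0,25,0,87.8,0,0,25,0,87.8,0,0,12,0,87.8,0,0,9,0,87.8,0,0,0,0,87.8]'; python3 -c "
from h import *;st();st()"
```

```text
time: 3.1
tcp_pos: [0.4934, -0.2595, 0.101]
eef_rot: [[-1.0, 0.027, -0.001], [0.027, 1.0, 0.001], [0.001, 0.001, -1.0]]
force: [0.5, -0.3, -0.0]
gripper_width: 0.998
grasp_force: 0.0
{'time': 3.1, 'qpos': [-0.6082, 0.4382, 1.7327, 0.0001, 0.9721, -2.1524], 'tcp_pos': [0.4934, -0.2595, 0.101], 'eef_rot': [[-0.9996, 0.0267, -0.0012], [0.0267, 0.9996, 0.001], [0.0012, 0.0009, -1.0]], 'force': [0.4918, -0.2534, -0.0072], 'wrist_torque': [0.0827, -0.0901, 0.065], 'gripper_width': 0.9975}
{'time': 3.1, 'qpos': [-0.6082, 0.4382, 1.7327, 0.0001, 0.9721, -2.1524], 'tcp_pos': [0.4934, -0.2595, 0.101], 'eef_rot': [[-0.9996, 0.0267, -0.0012], [0.0267, 0.9996, 0.001], [0.0012, 0.0009, -1.0]], 'force': [0.4918, -0.2534, -0.0072], 'wrist_torque': [0.0827, -0.0901, 0.065], 'gripper_width': 0.9975}
```

```bash
python3 -m inch '[0,-1,0.5,0,60,0,0,0,0,30,0,0,0,0,8,0,0,0,0,8,0,0,0,0,8,0,0,0,0,8,0,0,0,0,8,0,0,0,0,8]'
```

```text
time: 3.9
tcp_pos: [0.4935, -0.2612, 0.1011]
eef_rot: [[-1.0, 0.027, -0.0], [0.027, 1.0, 0.0], [0.0, 0.0, -1.0]]
force: [0.2, -0.5, -0.5]
gripper_width: 0.313
grasp_force: 0.0
```

```bash
python3 -m inch '[0,0,0,0,8,0,0,0,0,8,0,0,0,0,8,0,0,0,0,8]'; python3 -m inch '[0,0,-10,0,8,0,0,-25,0,8,0,0,-35,0,8,0,0,-35,0,8,0,0,-24,0,8,0,0,0,0,8]'
```

```text
time: 4.3
tcp_pos: [0.4935, -0.2611, 0.1011]
eef_rot: [[-1.0, 0.027, -0.0], [0.027, 1.0, 0.0], [0.0, 0.0, -1.0]]
force: [-0.5, 1.1, 0.7]
gripper_width: 0.174
grasp_force: 30.0
time: 4.9
tcp_pos: [0.4957, -0.2628, 0.2344]
eef_rot: [[-1.0, 0.027, 0.006], [0.027, 1.0, -0.005], [-0.006, -0.004, -1.0]]
force: [0.9, 0.0, -1.2]
gripper_width: 0.183
grasp_force: 30.0
```

```bash
python3 -m inch '[0,20,0,0,8,1.4,38,0,0,8,1.4,42,0,0,8,1.4,42,0,0,8,1.5,42,0,0,8,1.5,42,0,0,8,1.5,42,0,0,8,1.5,42,0,0,8,1.4,42,0,0,8,2,42,0,0,8,0,0,0,0,8]';  python3 -m inch '[0,0,10,-0.13,8,0,0,10,-0.13,8,0,0,10,-0.13,8,0,0,10,-0.13,8,0,0,0,0,8,0,0,0,0,8]'
python3 - <<'E'
from h import *
o=[manip.get_obs()];
cs={n:cam(n) for n in('scene','side','wrist')}
st()
for n in cs:save(cs[n],n+'2.png')
a=cs['scene']['frame'][80:280,150:350];b=cs['side']['frame'][80:280,180:380]
cv2.imwrite('pics/crop2.png',np.hstack([cv2.resize(x,(400,400),interpolation=2) for x in(a,b)])[:,:,::-1])
T=manip.get_obs()['tcp_pos']*1000 if hasattr(manip.get_obs()['tcp_pos'],'shape') else np.array(manip.get_obs()['tcp_pos'])*1000
for n in('scene','side'):
    W=cloud(cs[n])*1000; m=(np.hypot(W[...,0]-T[0],W[...,1]-T[1])<16)&(W[...,2]>T[2]-75)&(W[...,2]<T[2]-20)
    P=W[m]; C=-np.array(cs[n]['R']).T@np.array(cs[n]['t'])*1000; v=T[:2]-C[:2];v/=np.hypot(*v);p=np.array([-v[1],v[0]])
    for lo in(20,35,50,63):
        q=P[(P[:,2]<T[2]-lo)&(P[:,2]>T[2]-lo-14)]; 
        if len(q): d=(q[:,:2]-T[:2])@p; print(n,lo,len(q),'perp',p.round(2),'range',d.min().round(1),d.max().round(1),'mid',((d.min()+d.max())/2).round(1))
E
```

```text
time: 6.0
tcp_pos: [0.4892, 0.1373, 0.2289]
eef_rot: [[-1.0, 0.022, -0.002], [0.022, 1.0, 0.002], [0.002, 0.002, -1.0]]
force: [-0.0, -1.1, -1.2]
gripper_width: 0.183
grasp_force: 30.0
time: 6.6
tcp_pos: [0.4899, 0.1324, 0.1895]
eef_rot: [[-0.883, -0.47, -0.002], [-0.47, 0.883, -0.0], [0.002, 0.001, -1.0]]
force: [-0.6, 0.1, -1.1]
gripper_width: 0.181
grasp_force: 30.0
{'time': 6.75, 'qpos': [0.1283, 0.2617, 1.7456, -0.0, 1.1338, -1.9335], 'tcp_pos': [0.4909, 0.1328, 0.1905], 'eef_rot': [[-0.8819, -0.4715, 0.0005], [-0.4715, 0.8819, 0.0], [-0.0005, -0.0002, -1.0]], 'force': [0.2301, -0.1579, -0.7431], 'wrist_torque': [0.1108, -0.0408, -0.0043], 'gripper_width': 0.1798}
scene 20 19 perp [-0.73  0.68] range -7.6 6.0 mid -0.8
scene 35 31 perp [-0.73  0.68] range -7.8 7.3 mid -0.3
scene 50 27 perp [-0.73  0.68] range -8.2 7.2 mid -0.5
scene 63 26 perp [-0.73  0.68] range -7.8 6.6 mid -0.6
side 20 26 perp [-0.93  0.36] range -9.3 9.0 mid -0.2
side 35 35 perp [-0.93  0.36] range -8.9 8.0 mid -0.4
side 50 38 perp [-0.93  0.36] range -10.2 8.9 mid -0.7
side 63 25 perp [-0.93  0.36] range -9.2 7.7 mid -0.8
```

View pics/crop2.png

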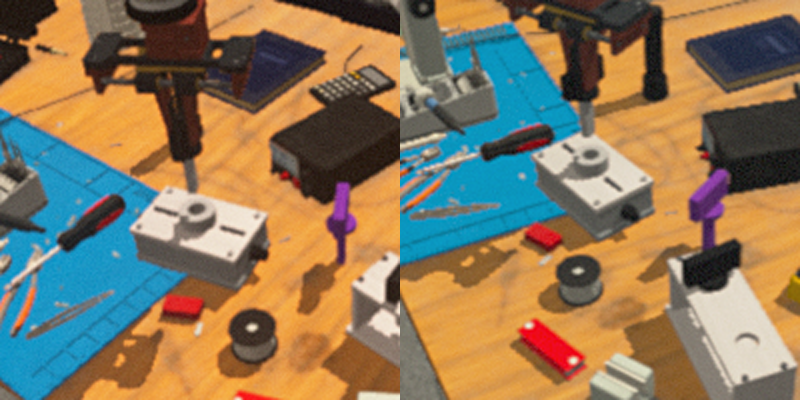

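The crops show the flat shaft hanging straight, just over the collar at (200,210) left and (590,155) right. The round handle is still in the stand. I'll check the collar against the shaft in the same cameras once more.

Run:
```python
from h import *
import pickle
from scipy.optimize import minimize
cs=pickle.load(open('c0.pkl','rb'))
for n,(r0,r1,c0,c1) in dict(wrist=(5,95,160,250),side=(135,190,245,305),scene=(165,215,225,280)).items():
    W=cloud(cs[n])*1000;P=W[r0:r1,c0:c1].reshape(-1,3);P=P[(P[:,2]>73)&(P[:,2]<87)&(np.hypot(P[:,0]-490,P[:,1]-133)<35),:2]
    # annulus fit: penalise points outside r in [11.7,24]
    f=lambda c:np.sum(np.minimum(np.maximum(np.abs(np.hypot(*(P-c).T)-17.85)-6.15,0),3)**2)
    g=[(f(np.array([x,y])),x,y) for x in np.arange(484,497,.5) for y in np.arange(127,140,.5)]
    g.sort();b=np.array([t for t in g if t[0]<=g[0][0]*1.1+1]);print(n,len(P),g[0],'spread',b[:,1:].mean(0).round(1),b[:,1:].std(0).round(1))
```

```text
wrist 1676 (np.float64(5.9942968662370495), np.float64(491.0), np.float64(133.0)) spread [491.  132.8] [0.  0.2]
side 169 (np.float64(51.70030008696931), np.float64(491.0), np.float64(131.0)) spread [491.  131.1] [0.4 0.5]
scene 180 (np.float64(12.847060724824345), np.float64(489.0), np.float64(133.0)) spread [488.7 133.2] [0.2 0.2]
```

Wrist-camera consistency puts the collar at (491,132.9), and the TCP is already there. I'll descend to just inside the mouth.

```bash
python3 -m inch '[0,0,12,0,8,0,0,12,0,8,0,0,5,0,8,0,0,3,0,8,0,0,3,0,8]'; python3 -c "
from h import *;st()"
```

```text
time: 7.25
tcp_pos: [0.4904, 0.133, 0.1547]
eef_rot: [[-0.881, -0.473, -0.001], [-0.473, 0.881, -0.0], [0.001, 0.0, -1.0]]
force: [0.7, -0.2, -1.0]
gripper_width: 0.182
grasp_force: 30.0
{'time': 7.25, 'qpos': [0.1287, 0.3052, 1.7872, 0.0001, 1.0498, -1.9352], 'tcp_pos': [0.4904, 0.133, 0.1547], 'eef_rot': [[-0.8809, -0.4734, -0.0006], [-0.4734, 0.8809, -0.0], [0.0005, 0.0003, -1.0]], 'force': [0.6874, -0.2115, -1.0209], 'wrist_torque': [0.1525, -0.0302, 0.0186], 'gripper_width': 0.1821}
```

Free so far. Continuing down to just above the rotor face (contact expected at TCP z≈0.1226).

```bash
python3 -m inch '[0,0,4,0,8,0,0,4,0,8,0,0,4,0,8,0,0,4,0,8,0,0,0,0,8]'; python3 -m inch '[0,0,4,0,8,0,0,4,0,8,0,0,4,0,8,0,0,2,0,8,0,0,0,0,8]'
```

```text
time: 7.75
tcp_pos: [0.4901, 0.1329, 0.1385]
eef_rot: [[-0.881, -0.473, -0.001], [-0.473, 0.881, -0.0], [0.001, 0.0, -1.0]]
force: [0.2, 0.2, -1.1]
gripper_width: 0.182
grasp_force: 30.0
time: 8.25
tcp_pos: [0.4902, 0.1329, 0.1247]
eef_rot: [[-0.881, -0.473, -0.001], [-0.473, 0.881, -0.0], [0.001, 0.0, -1.0]]
force: [-0.1, -0.3, -2.6]
gripper_width: 0.183
grasp_force: 30.0
```

```bash
python3 -m inch '[0,0,1,0,8,0,0,0,0,8]';python3 -m inch '[0,0,1,0,8,0,0,0,0,8]';python3 -m inch '[0,0,0.5,0,8,0,0,0,0,8]'
```

```text
time: 8.45
tcp_pos: [0.4906, 0.133, 0.1241]
eef_rot: [[-0.881, -0.473, -0.0], [-0.473, 0.881, 0.0], [0.0, 0.0, -1.0]]
force: [-0.5, -0.2, -1.4]
gripper_width: 0.184
grasp_force: 30.0
time: 8.65
tcp_pos: [0.4905, 0.133, 0.1231]
eef_rot: [[-0.881, -0.473, -0.0], [-0.473, 0.881, 0.0], [0.0, 0.0, -1.0]]
force: [0.1, 0.1, -2.0]
gripper_width: 0.179
grasp_force: 30.0
time: 8.85
tcp_pos: [0.4905, 0.133, 0.1226]
eef_rot: [[-0.881, -0.473, -0.0], [-0.473, 0.881, -0.0], [0.0, 0.0, -1.0]]
force: [-0.7, 0.2, -1.5]
gripper_width: 0.179
grasp_force: 30.0
```

```bash
for i in 1 ; do python3 -m inch '[0,0,0.5,0,8,0,0,0,0,8]'; python3 -m inch '[0,0,0.5,0,8,0,0,0,0,8]';python3 -m inch '[0,0,0.5,0,8,0,0,0,0,8]';done
```

```text
time: 9.05
tcp_pos: [0.4906, 0.133, 0.1225]
eef_rot: [[-0.881, -0.473, 0.0], [-0.473, 0.881, 0.0], [-0.0, -0.0, -1.0]]
force: [-2.0, 0.1, 2.5]
gripper_width: 0.178
grasp_force: 30.0
time: 9.25
tcp_pos: [0.4907, 0.133, 0.1224]
eef_rot: [[-0.881, -0.473, 0.0], [-0.473, 0.881, 0.0], [-0.0, -0.0, -1.0]]
force: [-1.9, -0.6, 8.5]
gripper_width: 0.18
grasp_force: 30.0
time: 9.45
tcp_pos: [0.4908, 0.133, 0.1223]
eef_rot: [[-0.881, -0.473, 0.001], [-0.473, 0.881, 0.0], [-0.001, -0.0, -1.0]]
force: [-3.1, -0.4, 10.9]
gripper_width: 0.18
grasp_force: 30.0
```

Standing on the rotor face at z=0.1225. I'll ease off to about 6 N and sweep clockwise.

```bash
python3 -m inch '[0,0,-0.5,0,8,0,0,0,0.06,8,0,0,0,0.06,8]'; python3 -m inch '[0,0,0,0.06,8,0,0,0,0.06,8,0,0,0,0,8]'
```

```text
time: 9.75
tcp_pos: [0.4912, 0.133, 0.1224]
eef_rot: [[-0.932, -0.362, 0.002], [-0.362, 0.932, 0.0], [-0.001, -0.0, -1.0]]
force: [-0.6, 0.1, 5.4]
gripper_width: 0.179
grasp_force: 30.0
time: 10.05
tcp_pos: [0.4915, 0.1332, 0.1224]
eef_rot: [[-0.969, -0.249, 0.002], [-0.249, 0.969, 0.0], [-0.002, -0.0, -1.0]]
force: [-0.9, -0.4, 5.3]
gripper_width: 0.179
grasp_force: 30.0
```

```bash
python3 -m inch '[0,0,0,0.05,8,0,0,0,0.05,8,0,0,0,0,8]'; python3 -m inch '[0,0,0,0.05,8,0,0,0,0.05,8,0,0,0,0,8]'; python3 -m inch '[0,0,0,0.05,8,0,0,0,0.05,8,0,0,0,0,8]'; python3 -c "
from h import *;st()"
```

```text
time: 10.35
tcp_pos: [0.4915, 0.1332, 0.1224]
eef_rot: [[-0.989, -0.151, 0.002], [-0.151, 0.989, 0.001], [-0.002, 0.0, -1.0]]
force: [0.2, 0.0, 5.7]
gripper_width: 0.178
grasp_force: 30.0
time: 10.65
tcp_pos: [0.4915, 0.1333, 0.1224]
eef_rot: [[-0.999, -0.052, 0.002], [-0.052, 0.999, 0.001], [-0.002, 0.0, -1.0]]
force: [0.0, 1.0, 4.8]
gripper_width: 0.18
grasp_force: 30.0
time: 10.95
tcp_pos: [0.4916, 0.1332, 0.1224]
eef_rot: [[-0.999, 0.047, 0.002], [0.047, 0.999, 0.0], [-0.002, 0.001, -1.0]]
force: [0.2, 0.4, 5.3]
gripper_width: 0.182
grasp_force: 30.0
{'time': 10.95, 'qpos': [0.1288, 0.3489, 1.8208, 0.0002, 0.9699, -1.3948], 'tcp_pos': [0.4916, 0.1332, 0.1224], 'eef_rot': [[-0.9989, 0.0474, 0.002], [0.0474, 0.9989, 0.0005], [-0.002, 0.0006, -1.0]], 'force': [0.1928, 0.3516, 5.2849], 'wrist_torque': [0.2019, -0.0644, 0.0723], 'gripper_width': 0.1825}
```

```bash
for i in 1; do python3 -m inch '[0,0,0,0.05,8,0,0,0,0.05,8,0,0,0,0,8]'; python3 -m inch '[0,0,0,0.05,8,0,0,0,0.05,8,0,0,0,0,8]'; python3 -m inch '[0,0,0,0.05,8,0,0,0,0.05,8,0,0,0,0,8]';python3 -m inch '[0,0,0,0.05,8,0,0,0,0.05,8,0,0,0,0,8]'; done
```

```text
time: 11.25
tcp_pos: [0.4916, 0.1332, 0.1223]
eef_rot: [[-0.989, 0.146, 0.002], [0.146, 0.989, 0.0], [-0.002, 0.001, -1.0]]
force: [0.2, 0.7, 5.6]
gripper_width: 0.186
grasp_force: 30.0
time: 11.55
tcp_pos: [0.4916, 0.1332, 0.1223]
eef_rot: [[-0.97, 0.244, 0.002], [0.244, 0.97, 0.0], [-0.002, 0.001, -1.0]]
force: [-0.1, 0.8, 5.5]
gripper_width: 0.179
grasp_force: 30.0
time: 11.85
tcp_pos: [0.4915, 0.1331, 0.1222]
eef_rot: [[-0.941, 0.339, 0.002], [0.339, 0.941, 0.0], [-0.002, 0.001, -1.0]]
force: [0.4, 1.2, 5.1]
gripper_width: 0.185
grasp_force: 30.0
time: 12.15
tcp_pos: [0.4914, 0.1332, 0.1221]
eef_rot: [[-0.902, 0.431, 0.002], [0.431, 0.902, 0.0], [-0.001, 0.001, -1.0]]
force: [0.9, 0.8, 5.6]
gripper_width: 0.179
grasp_force: 30.0
```

```bash
for i in 1; do python3 -m inch '[0,0,0,0.05,8,0,0,0,0.05,8,0,0,0,0,8]'; python3 -m inch '[0,0,0,0.05,8,0,0,0,0.05,8,0,0,0,0,8]'; python3 -m inch '[0,0,0,0.05,8,0,0,0,0.05,8,0,0,0,0,8]';python3 -m inch '[0,0,0,0.05,8,0,0,0,0.05,8,0,0,0,0,8]'; done
```

```text
time: 12.45
tcp_pos: [0.4912, 0.1332, 0.1218]
eef_rot: [[-0.855, 0.518, 0.001], [0.518, 0.855, 0.0], [-0.001, 0.001, -1.0]]
force: [0.9, 1.0, 2.1]
gripper_width: 0.176
grasp_force: 30.0
time: 12.75
tcp_pos: [0.4902, 0.1329, 0.1211]
eef_rot: [[-0.799, 0.601, -0.001], [0.601, 0.799, -0.0], [0.001, -0.001, -1.0]]
force: [1.1, 0.8, -1.8]
gripper_width: 0.179
grasp_force: 30.0
time: 13.05
tcp_pos: [0.49, 0.1328, 0.1212]
eef_rot: [[-0.736, 0.677, -0.001], [0.677, 0.736, -0.0], [0.001, -0.001, -1.0]]
force: [0.2, 0.4, -1.8]
gripper_width: 0.18
grasp_force: 30.0
time: 13.35
tcp_pos: [0.4905, 0.133, 0.1214]
eef_rot: [[-0.664, 0.747, -0.0], [0.747, 0.664, 0.0], [0.0, -0.0, -1.0]]
force: [1.1, 0.5, -2.1]
gripper_width: 0.182
grasp_force: 30.0
```

The force went free at θ≈143°, with z 1.3 mm lower, so the shaft has dropped into the socket and is turning the rotor. Pushing down.

```bash
python3 -m inch '[0,0,2,0,8,0,0,2,0,8,0,0,0,0,8]'; python3 -m inch '[0,0,3,0,8,0,0,3,0,8,0,0,0,0,8]'
```

```text
time: 13.65
tcp_pos: [0.4905, 0.1331, 0.1174]
eef_rot: [[-0.663, 0.748, -0.0], [0.748, 0.663, 0.0], [0.0, -0.0, -1.0]]
force: [0.7, 1.5, -2.4]
gripper_width: 0.176
grasp_force: 30.0
time: 13.95
tcp_pos: [0.4905, 0.1331, 0.1112]
eef_rot: [[-0.662, 0.749, -0.0], [0.749, 0.662, 0.0], [0.0, 0.0, -1.0]]
force: [1.6, 1.9, -3.2]
gripper_width: 0.182
grasp_force: 30.0
```

```bash
python3 -m inch '[0,0,4,0,8,0,0,4,0,8,0,0,4,0,8,0,0,2,0,8,0,0,0,0,8]'; python3 -m inch '[0,0,1,0,8,0,0,1,0,8,0,0,0,0,8]'
```

```text
time: 14.45
tcp_pos: [0.4906, 0.1331, 0.0972]
eef_rot: [[-0.662, 0.749, -0.0], [0.749, 0.662, 0.0], [0.0, 0.0, -1.0]]
force: [0.9, 3.4, -4.3]
gripper_width: 0.181
grasp_force: 30.0
time: 14.75
tcp_pos: [0.4906, 0.1331, 0.0957]
eef_rot: [[-0.662, 0.749, 0.0], [0.749, 0.662, 0.0], [0.0, 0.0, -1.0]]
force: [0.4, 4.0, 1.1]
gripper_width: 0.184
grasp_force: 30.0
```

```bash
python3 -m inch '[0,0,0,0.1,8,0,0,0,0.1,8,0,0,0,0.1,8,0,0,0,0.1,8,0,0,0,0.1,8,0,0,0,0.04,8,0,0,0,0,8,0,0,0,0,8]'; python3 -m inch '[0,0,0.7,0,8,0,0,0.7,0,8,0,0,0,0,8]';  python3 -c "
from h import *;st()"
```

```text
time: 15.55
tcp_pos: [0.4904, 0.1329, 0.0957]
eef_rot: [[-0.184, 0.983, -0.0], [0.983, 0.184, -0.0], [-0.0, -0.0, -1.0]]
force: [-0.6, 2.6, 2.6]
gripper_width: 0.179
grasp_force: 30.0
time: 15.85
tcp_pos: [0.4905, 0.1329, 0.095]
eef_rot: [[-0.184, 0.983, -0.0], [0.983, 0.184, -0.0], [-0.0, -0.0, -1.0]]
force: [-1.3, 1.8, 11.9]
gripper_width: 0.182
grasp_force: 30.0
{'time': 15.85, 'qpos': [0.1287, 0.3883, 1.8471, -0.0, 0.9063, -0.0562], 'tcp_pos': [0.4905, 0.1329, 0.095], 'eef_rot': [[-0.1839, 0.9829, -0.0], [0.9829, 0.1839, -0.0], [-0.0, -0.0, -1.0]], 'force': [-1.3342, 1.83, 11.9293], 'wrist_torque': [0.5837, 0.3356, 0.0983], 'gripper_width': 0.1817}
```

Seated firmly, with the bar at 100.6°. Relieving the push, opening and lifting.

```bash
python3 -m inch '[0,0,-1,0,8,0,0,0,0,30,0,0,0,0,50,0,0,0,0,70,0,0,0,0,87.8,0,0,0,0,87.8,0,0,0,0,87.8,0,0,0,0,87.8,0,0,0,0,87.8,0,0,0,0,87.8]'; python3 -m inch '[0,0,-15,0,87.8,0,0,-30,0,87.8,0,0,-40,0,87.8,0,0,-40,0,87.8,-30,0,0,0,87.8,-30,0,0,0,87.8,-20,0,0,0,87.8,0,0,0,0,87.8]'
python3 - <<'E'
from h import *
cs={n:cam(n) for n in('wrist','side','scene')}
save(cs['wrist'],'w3.png');st()
for n in cs:
    W=cloud(cs[n])*1000;F=cs[n]['frame'].max(2)
    m=(np.hypot(W[...,0]-490.5,W[...,1]-133)<45)&(W[...,2]>100)&(W[...,2]<145)
    P=W[m]; 
    if len(P)<20: print(n,len(P));continue
    t=P[P[:,2]>np.percentile(P[:,2],95)-4];print(n,len(P),'top',np.median(t[:,2]).round(1),cv2.minAreaRect(t[:,:2].astype(np.float32)))
W=cloud(cs['wrist'])*1000
m=(np.hypot(W[...,0]-505,W[...,1]+161)<50)&(W[...,2]>122)&(W[...,2]<137)&(cs['wrist']['frame'].max(2)<110)
P=W[m]
if len(P)>9:print('round',cv2.minAreaRect(P[:,:2].astype(np.float32)))
E
```

```text
time: 16.85
tcp_pos: [0.4905, 0.133, 0.0952]
eef_rot: [[-0.183, 0.983, -0.0], [0.983, 0.183, 0.0], [0.0, -0.0, -1.0]]
force: [-0.1, -0.7, 0.3]
gripper_width: 0.96
grasp_force: 0.0
time: 17.65
tcp_pos: [0.5057, 0.0524, 0.2204]
eef_rot: [[-0.181, 0.984, 0.001], [0.984, 0.181, -0.001], [-0.001, 0.0, -1.0]]
force: [-1.0, 0.3, 0.1]
gripper_width: 0.995
grasp_force: 0.0
{'time': 17.8, 'qpos': [-0.0283, 0.2291, 1.7084, 0.0006, 1.2048, -0.2121], 'tcp_pos': [0.5048, 0.0548, 0.2201], 'eef_rot': [[-0.1826, 0.9832, -0.0006], [0.9832, 0.1826, 0.0006], [0.0007, -0.0005, -1.0]], 'force': [-0.2418, -0.9552, -0.2913], 'wrist_torque': [-0.0304, -0.0087, -0.0306], 'gripper_width': 0.9963}
wrist 1589 top 122.5 ((490.6092834472656, 132.7991943359375), (15.949238777160645, 71.0960922241211), 11.970006942749023)
side 235 top 124.6 ((490.4833068847656, 130.8009490966797), (17.411821365356445, 70.50802612304688), 13.214341163635254)
scene 299 top 124.8 ((489.55157470703125, 133.10092163085938), (18.322351455688477, 68.90296173095703), 11.701342582702637)
round ((507.0783996582031, -160.52691650390625), (70.79235076904297, 16.7913818359375), 1.5769520998001099)
```

View pics/w3.png

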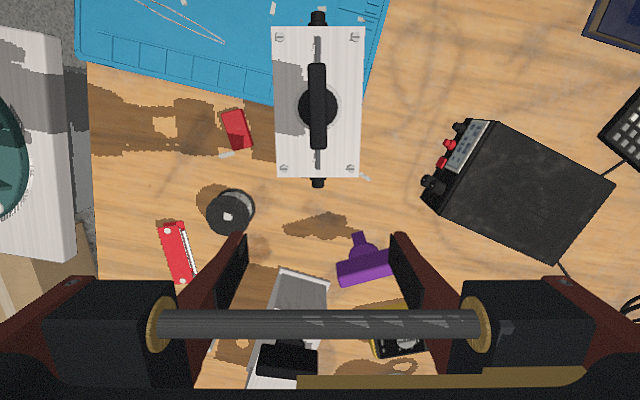

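The wrist view shows the bar at (317,107), in line with the ridges above and below it. The top is at 124 mm, so it is fully home, and the round handle is undisturbed. One final comparison of bar angle against lid angle in the same picture.

Run:
```python
from h import *
c=cam('wrist');W=cloud(c)*1000
def ang(lo,hi,r):
    m=(np.hypot(W[...,0]-490.5,W[...,1]-133)<r)&(W[...,2]>lo)&(W[...,2]<hi)
    if lo<80: m[:,:265]=0;m[:,370:]=0;
    P=W[m][:,:2].astype(np.float32);_,v=cv2.PCACompute(P,None)[:2];print(len(P),cv2.minAreaRect(P),np.degrees(np.arctan2(v[0,1],v[0,0]))%180)
ang(119,127,45);ang(53,60.5,95)
```

```text
1564 ((490.5445251464844, 132.8897705078125), (16.013275146484375, 71.69744873046875), 11.989313125610352) 101.57511
10487 ((490.36810302734375, 134.0367889404297), (94.17848205566406, 153.62570190429688), 10.57919692993164) 100.46638
```

The bar is within about 1.2° of the lid axis, fully seated and released, and the robot is clear.

```bash
python3 -c "
from plant import manip;print(manip.finish_job())"
```

```text
the job is handed in; nothing more can be done
None
```

The flat-shafted handle is fully home in the switch, with its grip bar within about 1° of the ridge line and released. The round handle is still in the stand, the multimeter and spool weren't touched, and the job was handed in at about 18 s of the 64 s allowed.

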